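# Unlock the safety cap of the solvent can on a shoe repair bench

## Task

Open the safety cap of the flat-sided rectangular solvent can on the shoe repair bench: press the cap down firmly, turn it anticlockwise (seen from above) while it is pressed until it comes free, then let go so that it stands sprung up, unlocked. Leave the two round cans, which have the same kind of cap, alone.

Things in the scene. Friction and masses are not known exactly. Their poses are not given: they have to be found in the camera images.
- cap_grip (a point): Centre of the round black fluted knob (36 mm across, 38 high; pinch it from above at any yaw) of the flat-sided can's safety cap, 203 mm above the bench while locked. Below the knob is the cap's skirt, 62 mm across, 26 thick, upper face 19 mm under this point; fingers may rest on it. The can, a metal box 150 x 88 x 140 mm, is screwed down; the cap sits 28 mm off its middle towards a short end.
- cap_lift (a joint): Height of that cap in m: 0 locked, negative pressed down, +0.010 sprung up and free. A spring pushes it up: 12 N at 0, 16 N at -0.007, 20 N at the stop at -0.014. At 0 it cannot turn; from -0.007 down it can, and -0.010 is a good press. While locked, the skirt's underside is 18 mm above the can's flat top.
- cap_turn (a joint): Turn of that cap in rad: 0 locked (as it starts), growing anticlockwise seen from above. Keep it pressed until about 0.95 (55 degrees), where it comes free and springs up when let go; there is a stop at 1.5 (86 degrees), so 1.1 to 1.3 is a good turn. Little friction; it stays where it is left.
- tall_can: The taller round metal can, a bystander: 80 mm across, 165 mm high to its flat top, 247 mm with its cap, which looks the same; loose, about 0.7 kg. Origin at the centre of its underside.
- squat_can: The squat round metal can, a bystander: 104 mm across, 105 mm high to its flat top, 187 mm with its cap, which looks the same; loose, about 0.7 kg. Origin at the centre of its underside.

How it is judged:
By the outcome, as a careful person would: the job done as asked, in the order asked, and still so for the second after the job is handed in, with the robot touching nothing.
It also fails if it takes over 32 s, if anything falls off the work surface, if the arm or the gripper's body presses on something with over 40 N, if the wrist force passes 120 N, or if a joint passes its speed limit or range.

## Robot

A 6-joint arm with a two-finger parallel gripper is mounted at the origin on the work surface. World frame = base frame: x ahead of the robot, y to its left, z up, the work surface at z = 0. Lengths are in mm, angles in rad, forces in N, time in s.
With the tool pointing down it reaches from about 350 to 975 mm from the base axis. Payload 7.1 kg.
Tool frame: the origin (TCP) lies midway between the tips of the shut fingers; the grasp point (between the pads) lies 19 mm behind it; z points along the fingers, y is the line along which they close (so a half turn about z gives the same grasp; the last joint's range is limited). The gripper opens to 88 mm and grips with 3 to 60 N. Pads are 20 mm wide; open, the fingers measure 115 mm over their backs; the gripper's body (75 mm by 178 mm) begins 61 mm behind the grasp point.
Start: joints at [-1.169, 0.423, 1.63, -0, 1.089, -0.019], TCP at [255.322, -570.452, 222.675] pointing down, gripper open.
Joint ranges: [-3, 3], [-0.9, 2.11], [0.09, 2.58], [-1.31, 4.45], [0.11, 2.69], [-2.54, 2.54]. Speed limits (rad/s): [2.39, 2.39, 3.01, 3.14, 3.14, 3.14].

## Interface

Orientations are given as a rotation vector (axis times angle).
In Python, from workcell import ctrl gives the robot as it stands.
- The arm moves only by the shell command python3 -m inch 'ROWS' [OPENING]. ROWS is JSON, a list of rows, each an object with "xyz": the shift along the tool's x, y, z in mm, a list of three; "rot": the turn, a rotation vector about the tool's x, y, z in rad, a list of three. In form: [{"xyz": [dx, dy, dz], "rot": [ax, ay, az]}, ...]. A call has 1 to 12 rows; each row is the pose to reach, as a shift and turn from the pose commanded when the call began, along the tool's axes at that moment; what a row does not reach only later rows make up. A row lasts 1/12 s, in which the tool goes at most 41.7 mm and 7.16 degrees, less where a joint would pass 70% of its speed; a pose out of reach is approached as far as the arm can. A call with a gripper value outside its range is refused whole. OPENING is the closure in counts, from 0 (fully open) to 255 (shut), set as the call begins (- or left out, the last holds). The fingers move at their own pace and stop on an object; the grip force is fixed at half the most. Time passes only in rows, so rows that repeat a pose let the fingers close. It gives the time, the measured TCP pose, the force, the opening and the grip force at its end, in the units of the state.
- ctrl.get_obs(): the state, without advancing time (a new reading comes with each control period).
- ctrl.get_image(name): name is "side" or "top"; returns the picture (400x640x3 uint8, red, green, blue); there is no depth.
- ctrl.camera_model(name): a dict with "fx", "fy", "cx", "cy" (pixels), "position" and "attitude" of the camera in the world. Camera axes: x right, y up, looking along -z (the intrinsics and any distortion apply to the point x, -y, -z); pixel columns grow to the right and rows downward; lengths in mm; the calibration is good to about 2 mm. A picture is of the moment at which its call begins. camera_model takes no time and is no camera call.
- ctrl.close_job(): hands the job in; it is judged then, once.
The state is a dict: "t": time; "qpos": joint angles; "qvel": joint speeds; "joint_torque": joint torques, N m; "ee_pos": TCP position; "orientation": TCP orientation; "ft_force": force on the tool from outside, world axes, zero at the start; "moment": the same for the moment, N m; "width": finger opening in mm; "grasp_force": force on a finger pad.
Only numpy, scipy, OpenCV 4.12 (cv2) and the standard library are available. Lean on these libraries where they do the work, as an engineer would, in place of code of your own. Each camera call takes 0.05 s, during which the arm holds its last target. There are 200 camera calls.

## Working session

There is one attempt and no reset: what is moved stays moved. The work goes in short steps, Python scripts to look and compute and a shell command to move; the robot and the scene stay as the last step left them, time stands still between calls to the robot, and variables do not carry over. Pictures are saved under pics/ and viewed, at most 10 in all, crops included, and the job is handed in when it is done.

```bash
mkdir -p pics; ls; python3 - <<'E'
from workcell import ctrl
import cv2
for n in("side","top"):
    cv2.imwrite(f"pics/{n}0.png",ctrl.get_image(n)[:,:,::-1]); print(ctrl.camera_model(n))
o=ctrl.get_obs();print(o)
E
```

```text
pics
{'fx': 400.9684064399162, 'fy': 400.9684064399162, 'cx': 325.288791751898, 'cy': 198.06885438394326, 'position': array([ 453.27824412, -305.22740713, 1104.99952119]), 'attitude': array([ 0.31266088, -0.03868575, -0.19069012])}
{'fx': 385.950147425445, 'fy': 385.950147425445, 'cx': 316.3444012453336, 'cy': 197.94521687825872, 'position': array([ 338.71736225,  -14.26945961, 1125.47599004]), 'attitude': array([ 0.15991494, -0.16124448, -1.57278485])}
{'t': 0.1, 'qpos': array([-1.16902037e+00,  4.23731569e-01,  1.63061567e+00, -1.91366391e-06,
        1.08860135e+00, -1.89927212e-02]), 'qvel': array([ 0.00073295, -0.00171289, -0.00328998,  0.00055805, -0.00126455,
       -0.00152404]), 'joint_torque': array([-8.97193404e-04, -5.45613706e+01, -2.74325001e+01,  6.45635021e-02,
        1.89168047e-02, -3.90729087e-05]), 'ee_pos': array([ 255.11839828, -570.00724146,  221.99912113]), 'orientation': array([-3.07102098e+00, -6.55800382e-01,  4.07601683e-04]), 'ft_force': array([-0.8369351 ,  0.62830596,  0.07793939]), 'moment': array([ 0.04466468, -0.00936964,  0.0054288 ]), 'grasp_force': 0.0, 'width': 87.61671171852}
```

View pics/top0.png

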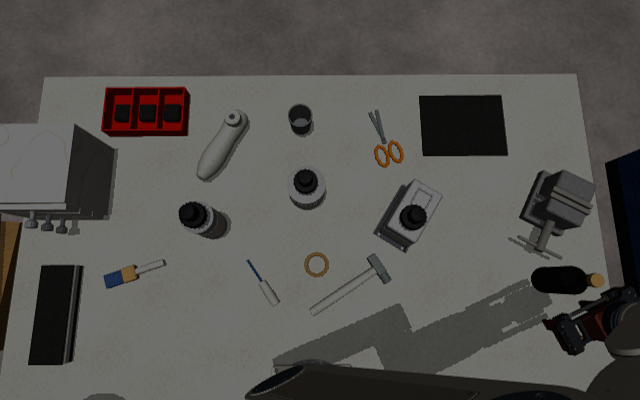

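View pics/side0.png

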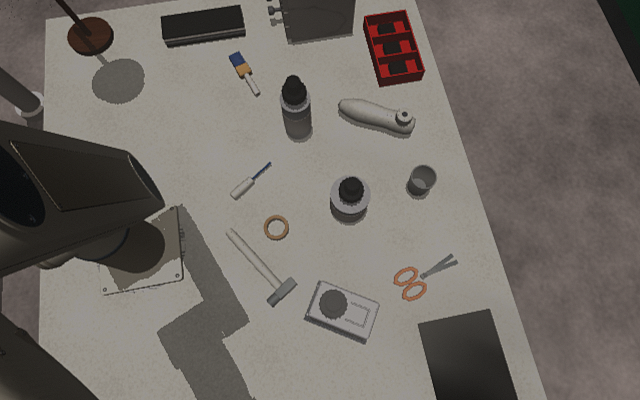

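The top view shows the box can with its black cap near (413,217), and the side view has it near (333,304). The round cans are at (195,215) and (306,185) in the top view. I'll zoom in on the cap and take first measurements.

```bash
cat > h.py <<'E'
import numpy as np,cv2
from workcell import ctrl
from scipy.spatial.transform import Rotation as R
def ray(n,u,v):
    m=ctrl.camera_model(n); d=R.from_rotvec(m['attitude']).apply([(u-m['cx'])/m['fx'],-(v-m['cy'])/m['fy'],-1]); return np.array(m['position']),d
def onz(n,u,v,z):
    p,d=ray(n,u,v); return p+d*(z-p[2])/d[2]
def proj(n,P):
    m=ctrl.camera_model(n); q=R.from_rotvec(m['attitude']).inv().apply(np.array(P)-m['position']); return m['cx']-m['fx']*q[0]/q[2], m['cy']+m['fy']*q[1]/q[2]
def tri(a,b):
    (p,d),(q,e)=ray(*a),ray(*b); s=np.linalg.lstsq(np.c_[d,-e],q-p,rcond=None)[0]; A=p+s[0]*d;B=q+s[1]*e; return (A+B)/2,np.linalg.norm(A-B)
E
python3 - <<'E'
from h import *
c=[]
for n,(u,v) in(("side",(333,304)),("top",(413,217))):
    im=cv2.imread(f"pics/{n}0.png")
    g=cv2.cvtColor(im,cv2.COLOR_BGR2GRAY)[v-45:v+45,u-60:u+60]
    c.append(cv2.resize(cv2.convertScaleAbs(g,alpha=1.5),None,fx=5,fy=3*5/3,interpolation=cv2.INTER_CUBIC)[:,:])
    m=(g<55).astype(np.uint8); k,l,s,ce=cv2.connectedComponentsWithStats(m)
    for i in range(1,k):
        if s[i,4]>60: print(n,s[i]+[u-60,v-45,0,0,0],ce[i]+[u-60,v-45], onz(n,*(ce[i]+[u-60,v-45]),190).round(1))
cv2.imwrite("pics/crop.png",cv2.resize(np.vstack(c),(400,600)))
E
```

```text
top [374 181  40  72 828] [393.28623188 223.12077295] [ 468.2 -203.3  190. ]
top [399 204  28  27 555] [412.60900901 217.13153153] [ 482.6 -251.3  190. ]
```

View pics/crop.png

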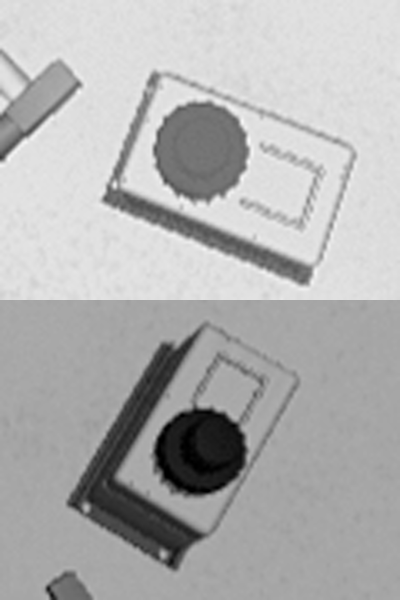

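The side crop looks almost straight down on the cap: skirt and knob are concentric at about (333,304). In the top crop the darker knob is at about (418,215), with the skirt around it at (413,217). I'll segment each one.

```bash
python3 - <<'E'
from h import *
def blobs(n,u,v,lo,hi,mn=80):
    g=cv2.cvtColor(cv2.imread(f"pics/{n}0.png"),cv2.COLOR_BGR2GRAY); w=np.zeros_like(g); cv2.circle(w,(u,v),18,1,-1)
    k,l,s,ce=cv2.connectedComponentsWithStats(((g>=lo)&(g<hi)&(w>0)).astype(np.uint8))
    return [(s[i,4],s[i,:4].tolist(),ce[i].round(2)) for i in range(1,k) if s[i,4]>mn]
g=cv2.cvtColor(cv2.imread("pics/top0.png"),cv2.COLOR_BGR2GRAY);print(g[215,395:435]);print(g[200:235,418])
g=cv2.cvtColor(cv2.imread("pics/side0.png"),cv2.COLOR_BGR2GRAY);print(g[304,315:352])
for t in(10,13,16,20,30): print(t,blobs("top",413,217,0,t))
for t in(80,90,100): print(t,blobs("side",333,304,0,t))
for n,p in(("side",(333.3,304)),("top",(418,215.2))): print(n,onz(n,*p,222).round(1))
print(tri(("side",333.3,304),("top",418.1,215.2)))
# can top corners z=140
S=np.array([[153,72],[355,150],[307,265],[115,187]])/3.3333+[273,259]
T=np.array([[207,322],[300,375],[208,535],[113,482]])/3.3333+[353,172-90]
for n,Q in(("side",S),("top",T)): 
    P=np.array([onz(n,*q,140) for q in Q]);print(n,P.round(),P.mean(0).round(1),np.linalg.norm(np.diff(P,axis=0),axis=1).round())
E
```

```text
[114 113 113 111  64   8   5  10  20  18  18  19   4   1   0   7   8  21
  20  18  20  19  18  18  15  14  18  14  17  13  17  61 118 114 113 101
  85  94 112 109]
[112 112 112 114 119  81  12  13  15  17  16  17  18  17  16  18  17  20
  17  19  17   6   1  11  18  17  19  12   9  90 117 114 113 112 111]
[148 150 150 143  65  74  75  79  77  78  73  75  78  79  77  77  78  78
  79  76  79  76  78  77  76  79  74  75  77  77  77  73  97 157 151 150
 145]
10 [(np.int32(82), [407, 205, 15, 19], array([411.72, 216.79]))]
13 [(np.int32(119), [407, 205, 19, 20], array([413.11, 216.1 ]))]
16 [(np.int32(275), [400, 205, 26, 25], array([412.65, 216.84]))]
20 [(np.int32(440), [400, 205, 26, 25], array([412.95, 216.65]))]
30 [(np.int32(520), [400, 205, 26, 25], array([412.56, 217.02]))]
80 [(np.int32(608), [319, 290, 28, 29], array([332.54, 303.68]))]
90 [(np.int32(634), [319, 290, 28, 29], array([332.71, 303.79]))]
100 [(np.int32(648), [319, 290, 29, 30], array([332.88, 303.82]))]
side [ 486.8 -261.2  222. ]
top [ 482.2 -256.2  222. ]
(array([ 486.28260486, -260.78379679,  204.2894358 ]), np.float64(2.6081192762022107))
side [[ 467. -198.  140.]
 [ 596. -278.  140.]
 [ 546. -345.  140.]
 [ 426. -270.  140.]] [ 508.8 -272.8  140. ] [151.  84. 141.]
top [[ 593. -277.  140.]
 [ 549. -347.  140.]
 [ 425. -267.  140.]
 [ 466. -197.  140.]] [ 508.4 -271.8  140. ] [ 83. 148.  82.]
```

Both views agree on the can: its centre is about (508.5,-272), and sides measure 150 x 84 against the given 150 x 88. The knob triangulates at z 204, close to the expected 203–222. Offsetting 28 mm from the can's centre puts the cap at about (485,-257.5). Next I'll work out the shift in tool axes.

```bash
python3 - <<'E'
from h import *
print(onz("side",332.9,303.8,190),onz("top",412.9,216.9,184),tri(("side",332.9,303.8),("top",412.9,216.9)))
o=ctrl.get_obs(); r=R.from_rotvec([*o['orientation']]); print(r.as_matrix().round(3))
for z in(290,184):print(r.inv().apply(np.array([485.5,-258,z])-[255.3,-570.45,222.7]).round(1))
E
```

```text
[ 487.26246201 -259.01581023  190.        ] [ 484.13964517 -253.58303363  184.        ] (array([ 487.5692794 , -258.01852038,  165.68270567]), np.float64(1.2771715387802525))
[[ 0.913  0.408 -0.001]
 [ 0.408 -0.913  0.001]
 [ 0.    -0.001 -1.   ]]
[ 337.7 -191.3  -67. ]
[ 337.7 -191.1   39. ]
```

```bash
python3 -m inch '[{"xyz":[0,0,-40],"rot":[0,0,0]},{"xyz":[20,-10,-67],"rot":[0,0,0]},{"xyz":[52,-29,-67],"rot":[0,0,0]},{"xyz":[86,-48,-67],"rot":[0,0,0]},{"xyz":[120,-68,-67],"rot":[0,0,0]},{"xyz":[154,-87,-67],"rot":[0,0,0]},{"xyz":[188,-106,-67],"rot":[0,0,0]},{"xyz":[222,-126,-67],"rot":[0,0,0]},{"xyz":[256,-145,-67],"rot":[0,0,0]},{"xyz":[290,-164,-67],"rot":[0,0,0]},{"xyz":[320,-181,-67],"rot":[0,0,0]},{"xyz":[338,-191,-67],"rot":[0,0,0]}]' 0
python3 -m inch '[{"xyz":[0,0,0],"rot":[0,0,0]},{"xyz":[0,0,0],"rot":[0,0,0]},{"xyz":[0,0,0],"rot":[0,0,0]}]'
python3 - <<'E'
from h import *
o=ctrl.get_obs();print(o['qpos'],o['t'],R.from_rotvec(o['orientation']).inv().apply(np.array([485.8,-258,184])-o['ee_pos']))
im=ctrl.get_image("side");cv2.imwrite("pics/s1.png",cv2.resize(im[200:400,220:460,::-1],None,fx=2.5,fy=2.5))
E
```

```text
t: 1.1
ee_pos: [487.2, -255.1, 289.5]
orientation: [-3.071, -0.659, -0.0]
ft_force: [-0.3, -0.9, 0.7]
width: 87.7
grasp_force: 0.0
t: 1.35
ee_pos: [485.3, -258.4, 289.4]
orientation: [-3.072, -0.656, 0.001]
ft_force: [-0.4, -0.4, 1.0]
width: 88.2
grasp_force: 0.0
[-5.10708679e-01  2.39464219e-01  1.73174951e+00 -4.38882758e-04
  1.17102801e+00  6.39251000e-01] 1.35 [  0.69654996  -0.1456191  105.40273164]
```

View pics/s1.png

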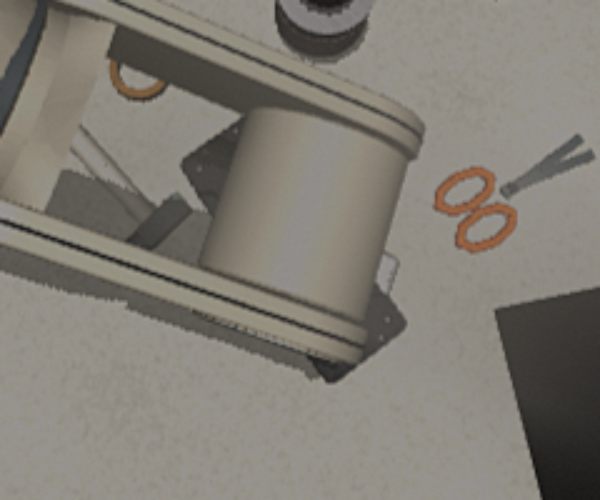

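The picture shows the arm blocking the view of the cap, with the gripper over the can as commanded. I'll descend slowly and watch the force.

```bash
python3 -m inch '[{"xyz":[0,0,30],"rot":[0,0,0]},{"xyz":[0.5,0,55],"rot":[0,0,0]},{"xyz":[0.5,0,70],"rot":[0,0,0]},{"xyz":[0.5,0,80],"rot":[0,0,0]},{"xyz":[0.5,0,88],"rot":[0,0,0]},{"xyz":[0.5,0,94],"rot":[0,0,0]},{"xyz":[0.5,0,98],"rot":[0,0,0]},{"xyz":[0.5,0,101],"rot":[0,0,0]},{"xyz":[0.5,0,103],"rot":[0,0,0]},{"xyz":[0.5,0,103],"rot":[0,0,0]},{"xyz":[0.5,0,103],"rot":[0,0,0]}]' 0
```

```text
t: 2.32
ee_pos: [486.6, -257.9, 187.1]
orientation: [3.072, 0.656, 0.001]
ft_force: [0.6, -0.0, -0.1]
width: 87.8
grasp_force: 0.0
```

```bash
python3 -m inch '[{"xyz":[0,0,0],"rot":[0,0,0]},{"xyz":[0,0,0],"rot":[0,0,0]},{"xyz":[0,0,0],"rot":[0,0,0]},{"xyz":[0,0,0],"rot":[0,0,0]},{"xyz":[0,0,0],"rot":[0,0,0]},{"xyz":[0,0,0],"rot":[0,0,0]},{"xyz":[0,0,0],"rot":[0,0,0]},{"xyz":[0,0,0],"rot":[0,0,0]},{"xyz":[0,0,0],"rot":[0,0,0]},{"xyz":[0,0,0],"rot":[0,0,0]}]' 255
python3 - <<'E'
from h import *
o=ctrl.get_obs();print(R.from_rotvec(o['orientation']).inv().apply(o['ft_force']),o['moment'])
E
```

```text
t: 3.15
ee_pos: [486.0, -257.3, 186.6]
orientation: [-3.071, -0.656, 0.001]
ft_force: [-1.4, 3.6, 1.7]
width: 35.6
grasp_force: 30.0
[ 0.24289949 -3.88637808 -1.66356505] [ 0.58622386  0.06279149 -0.05301481]
```

The pinch is good: 35.6 mm wide, with little side force. Now I'll press.

```bash
python3 -m inch '[{"xyz":[0,-0.5,3],"rot":[0,0,0]},{"xyz":[0,-0.5,6],"rot":[0,0,0]},{"xyz":[0,-0.5,8],"rot":[0,0,0]},{"xyz":[0,-0.5,10],"rot":[0,0,0]},{"xyz":[0,-0.5,11.5],"rot":[0,0,0]},{"xyz":[0,-0.5,11.5],"rot":[0,0,0]},{"xyz":[0,-0.5,11.5],"rot":[0,0,0]}]' 255
```

```text
t: 3.73
ee_pos: [486.3, -257.4, 176.8]
orientation: [3.072, 0.656, 0.001]
ft_force: [-5.0, 4.4, 16.3]
width: 35.9
grasp_force: 30.0
```

```bash
python3 -m inch '[{"xyz":[0,0,1.5],"rot":[0,0,0]},{"xyz":[0,0,3],"rot":[0,0,0]},{"xyz":[0,0,3],"rot":[0,0,0]},{"xyz":[0,0,3],"rot":[0,0,0]}]' 255
```

```text
t: 4.07
ee_pos: [486.3, -257.4, 174.0]
orientation: [3.072, 0.656, 0.001]
ft_force: [-5.0, 4.8, 18.0]
width: 35.6
grasp_force: 30.0
```

18 N corresponds to a lift of about -0.010, which is a good press. Now I'll turn it anticlockwise, about tool −z.

```bash
python3 -m inch '[{"xyz":[0,0,0],"rot":[0,0,-0.05]},{"xyz":[0,0,0],"rot":[0,0,-0.15]},{"xyz":[0,0,0],"rot":[0,0,-0.25]},{"xyz":[0,0,0],"rot":[0,0,-0.35]},{"xyz":[0,0,0],"rot":[0,0,-0.45]},{"xyz":[0,0,0],"rot":[0,0,-0.55]},{"xyz":[0,0,0],"rot":[0,0,-0.6]},{"xyz":[0,0,0],"rot":[0,0,-0.6]}]' 255
python3 -c "
from h import *
o=ctrl.get_obs();print(o['moment'],o['qpos'])"
```

```text
t: 4.73
ee_pos: [486.5, -257.6, 174.2]
orientation: [2.738, 1.538, 0.001]
ft_force: [-5.1, 3.5, 18.3]
width: 35.8
grasp_force: 30.0
[0.82760388 1.0788119  0.01365517] [-5.08597293e-01  3.77576105e-01  1.83404766e+00 -1.85469701e-04
  9.28652004e-01  3.84769866e-02]
```

There's almost no torque about z, so the cap is turning with the grip. I'll continue the turn.

```bash
python3 -m inch '[{"xyz":[0,0,0],"rot":[0,0,-0.05]},{"xyz":[0,0,0],"rot":[0,0,-0.15]},{"xyz":[0,0,0],"rot":[0,0,-0.25]},{"xyz":[0,0,0],"rot":[0,0,-0.35]},{"xyz":[0,0,0],"rot":[0,0,-0.45]},{"xyz":[0,0,0],"rot":[0,0,-0.55]},{"xyz":[0,0,0],"rot":[0,0,-0.62]},{"xyz":[0,0,0],"rot":[0,0,-0.62]},{"xyz":[0,0,0],"rot":[0,0,-0.62]}]' 255
python3 -c "
from h import *
o=ctrl.get_obs();print(o['moment'],o['qpos'])"
```

```text
t: 5.48
ee_pos: [486.8, -257.8, 174.3]
orientation: [2.14, 2.297, 0.001]
ft_force: [-4.2, 2.9, 17.6]
width: 35.3
grasp_force: 30.0
[0.62120827 0.96242682 0.0578778 ] [-5.08529458e-01  3.77531729e-01  1.83375627e+00 -1.90430060e-04
  9.28175743e-01 -5.79024463e-01]
```

```bash
python3 -m inch '[{"xyz":[0,0,-5],"rot":[0,0,0]},{"xyz":[0,0,-10],"rot":[0,0,0]},{"xyz":[0,0,-15],"rot":[0,0,0]},{"xyz":[0,0,-18],"rot":[0,0,0]},{"xyz":[0,0,-18],"rot":[0,0,0]},{"xyz":[0,0,-18],"rot":[0,0,0]}]' 255
python3 -m inch '[{"xyz":[0,0,0],"rot":[0,0,0]},{"xyz":[0,0,0],"rot":[0,0,0]},{"xyz":[0,0,0],"rot":[0,0,0]},{"xyz":[0,0,0],"rot":[0,0,0]},{"xyz":[0,0,0],"rot":[0,0,0]},{"xyz":[0,0,0],"rot":[0,0,0]},{"xyz":[0,0,0],"rot":[0,0,0]},{"xyz":[0,0,0],"rot":[0,0,0]}]' 0
```

```text
t: 5.98
ee_pos: [486.6, -257.7, 191.4]
orientation: [2.141, 2.297, 0.001]
ft_force: [-1.7, 2.6, 7.6]
width: 35.6
grasp_force: 30.0
t: 6.65
ee_pos: [485.7, -257.4, 189.9]
orientation: [-2.142, -2.297, 0.001]
ft_force: [-0.4, 0.5, 0.1]
width: 85.1
grasp_force: 0.0
```

The spring force at +7 mm was 7.6 N, as expected for a free cap. I'll retreat up and aside, then check.

```bash
python3 -m inch '[{"xyz":[0,0,-15],"rot":[0,0,0]},{"xyz":[0,0,-45],"rot":[0,0,0]},{"xyz":[0,0,-80],"rot":[0,0,0]},{"xyz":[0,0,-110],"rot":[0,0,0]},{"xyz":[-25,-18,-110],"rot":[0,0,0]},{"xyz":[-57,-40,-110],"rot":[0,0,0]},{"xyz":[-89,-62,-110],"rot":[0,0,0]},{"xyz":[-121,-84,-110],"rot":[0,0,0]},{"xyz":[-153,-106,-110],"rot":[0,0,0]},{"xyz":[-185,-128,-110],"rot":[0,0,0]},{"xyz":[-215,-150,-110],"rot":[0,0,0]},{"xyz":[-240,-170,-110],"rot":[0,0,0]}]' 0
python3 - <<'E'
from h import *
c=[]
for n,(u,v) in(("side",(333,304)),("top",(413,217))):
    im=ctrl.get_image(n);cv2.imwrite(f"pics/{n}2.png",im[:,:,::-1])
    c.append(cv2.resize(cv2.convertScaleAbs(im[v-45:v+45,u-60:u+60,::-1],alpha=1.5),(400,300),interpolation=cv2.INTER_CUBIC))
cv2.imwrite("pics/crop2.png",np.vstack(c))
d=cv2.absdiff(cv2.imread("pics/top0.png"),cv2.imread("pics/top2.png")).max(2)
print("round cans diff",(d[150:245,170:335]>40).sum())
print([proj(n,[486,-258,z]) for n in("side","top") for z in(222,232)])
E
```

```text
t: 7.65
ee_pos: [331.4, -510.5, 299.6]
orientation: [-2.143, -2.296, 0.0]
ft_force: [0.3, 0.9, 0.5]
width: 87.9
grasp_force: 0.0
round cans diff 0
[(np.float64(332.6218443218495), np.float64(302.5577683309939)), (np.float64(332.74371731180764), np.float64(302.26657553013365)), (np.float64(418.6434137623231), np.float64(213.62793310699158)), (np.float64(419.7501938169633), np.float64(212.93253837464053))]
```

View pics/crop2.png

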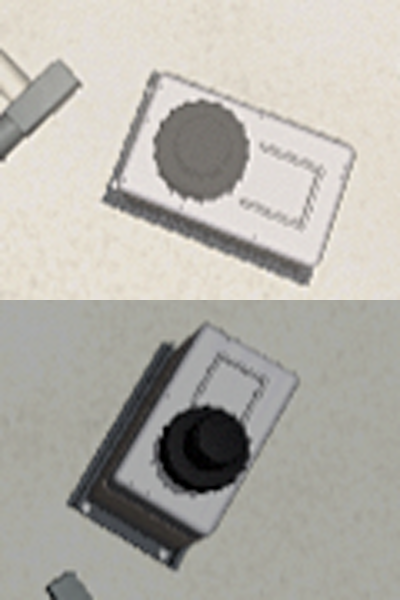

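The crop shows the cap in the top view has moved about (+1.2,-1) px. That matches a 10 mm rise, which would be (+1.1,-0.7). The round cans haven't moved.

```bash
python3 -c "
from workcell import ctrl
print(ctrl.close_job())"
```

```text
the job is handed in; nothing more can be done
None
```

The rectangular can's cap was pressed to about 10 mm, turned about 1.22 rad anticlockwise and let go; the last pictures show it sprung up and unlocked with the round cans unmoved, and I handed the job in at about 8 s.

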